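Press the horizon studs home along the strip

ROBOT

A 6-joint arm with a two-finger parallel gripper is mounted at the origin on the work surface. World frame = base frame: x ahead of the robot, y to its left, z up, the work surface at z = 0. Lengths are in mm, angles in degrees, forces in N, time in s.
With the tool pointing down it reaches from about 300 to 850 mm from the base axis. Payload 4.2 kg.
Tool frame: the origin (TCP) lies at the very end of the fingers, on their centre line; the grasp point (between the pads) lies 19 mm behind it; x points along the fingers, z is the direction in which the jaws open and shut, and the axes are right-handed (so a half turn about x gives the same grasp; the last joint's range is limited). The gripper opens to 91 mm and grips with 3 to 60 N. Pads are 32 mm wide; open, the fingers measure 118 mm over their backs; the gripper's body (76 mm by 178 mm) begins 60 mm behind the grasp point.
Start: joints at [74.083, 18.312, 89.639, -0, 72.044, -1.146], TCP at [146.6, 556.014, 213.976] pointing down, gripper open.
Joint ranges: [-177.97, 177.97], [-48.28, 115.42], [12.27, 149.76], [-77.06, 257.06], [2.81, 150.46], [-146.56, 146.56]. Speed limits (degrees/s): [147.25, 147.25, 180, 180, 180, 180].

INTERFACE

Orientations are given as [roll, pitch, yaw] about the fixed x, y, z axes, in that order (R = Rz(yaw) Ry(pitch) Rx(roll)).
In Python, from workcell import state, grab_frame, camera_info, env, search_frame, place_of gives the robot as it stands.
- The arm moves only by the tool drive_tool, never from a script. Its argument "plan" is a list of rows, each a list of 7 numbers: the turn, a rotation vector about the world's x, y, z in degrees, then the shift along the world's x, y, z in mm, then the finger opening in mm, from 0 to 91.2. In form: [[wx, wy, wz, dx, dy, dz, jaw], ...]. A call has 1 to 10 rows; each row is the pose to reach, as a shift and turn from the pose measured when the call began; what a row does not reach only later rows make up. A row lasts 1/8 s, in which the tool goes at most 62.5 mm and 10.7 degrees, less where a joint would pass 70% of its speed; a pose out of reach is approached as far as the arm can. A call with a gripper value outside its range is refused whole. The fingers move at their own pace and stop on an object; "grip_force" is the grip in N (left out, the last holds). Time passes only in rows, so rows that repeat a pose let the fingers close. It gives the time, the measured TCP pose, the force and the opening at its end, in the units of the state.
- state(): the state, without advancing time (a new reading comes with each control period).
- grab_frame(name): name is "scene" or "top"; returns the picture (384x512x3 uint8, red, green, blue); there is no depth.
- camera_info(name): a dict with "intrinsics" (3x3 intrinsics, pixels), "origin" and "orientation" of the camera in the world. Camera axes: x right, y down, z forward; pixel columns grow to the right and rows downward; lengths in mm; the calibration is good to about 2 mm. A picture is of the moment at which its call begins. camera_info takes no time and is no camera call.
- env.job_done(): hands the job in, once; it reports no verdict.
Trained networks look in the newest picture that a camera, given by its name, has taken for a name from the list of things; names that differ only in an ending like _2 or _b are one class to them, and where a whole thing is asked for, a point or a joint stands for the part that bears it (a point fixed in the world has none). Each returns a list of dicts, best first, with "p" (0 to 1); they miss things now and then, are a little off and sometimes report something else, mostly with a low value. They report only what shows in the picture. A call takes as long as a camera call.
- search_frame(camera, label): "rect" ([left, top, right, bottom] as shares, 0 to 1, of the picture: columns of its width, rows of its height, round what is visible of it).
- place_of(camera, label): "location" ([column, row] as shares, 0 to 1, of the picture: columns of its width, rows of its height: a listed point, or the origin of a listed thing).
The state is a dict: "time_s": time; "qpos": joint angles; "qvel": joint speeds; "effort": joint torques, N m; "ee_pos": TCP position; "ee_rot": TCP orientation; "force": force on the tool from outside, world axes, zero at the start; "torque": the same for the moment, N m; "gripper_width": finger opening in mm.
Only numpy, scipy, OpenCV 4.12 (cv2) and the standard library are available. Lean on these libraries where they do the work, as an engineer would, in place of code of your own. Each camera call takes 0.05 s, during which the arm holds its last target. There are 200 camera calls.

TASK

Four black studs hold the ochre horizon strip onto the picture, and all still stand proud. Run your fingertips along the row, starting at the blue pot's end and taking the studs in turn, and press each one fully home without leaning hard on the picture. Pull no stud up, leave the pots, sticks and everything else where they are, and finish with the hand clear.

Things in the scene. Friction and masses are not known exactly. Their poses are not given: they have to be found in the camera images.
- panel: A3 picture panel fixed flat on the table, 297 mm (its x) by 420 mm (its y), 12 mm thick; origin at the centre of its underside, z up. Its x points from the painted green land to the red sky (away from the robot, give or take the yaw). A 34 mm wide ochre plywood strip, 6 mm thick, zigzags along y across its middle (panel x about 0, y from -112 to 112 mm); its top is 18 mm above the table.
- blue_pot: loose open blue plastic pot, 60 mm across the rim, 45 mm tall, standing on the panel beyond one end of the strip, on the panel's +y or -y side; origin at the centre of its underside. It marks the end to start from. A bystander, not to be moved.
- white_pot: the same pot in white, standing beyond the other end of the strip; origin at the centre of its underside. A bystander.
- stick_a: loose white square stick 10 x 70 x 10 mm lying on the panel (70 mm along its y); origin at the centre of its underside. A bystander.
- stick_b: another such stick, a bystander.
- stick_c: another such stick, a bystander.
- yellow_bottle: loose closed yellow bottle, 72 mm across, 200 mm tall, standing on the table to the robot's right; origin at the centre of its underside. A bystander.
- brush: loose paint brush lying on the table to the robot's right. A bystander.
- teal_jar: loose closed teal jar, 60 mm across, 80 mm tall, on the table to the robot's left; origin at the centre of its underside. A bystander.
- stud1_crown (a point): centre of the top of stud 1: a black domed press-in stud, 26 mm across, in the ochre strip at panel (12, -84) mm, the end of the row on the panel's -y side. It moves with the stud: 4.5 to 6.5 mm above the strip's top at the start, 1 mm above it when fully home.
- stud1 (a joint): how far stud 1 is pressed in, in m: about 0 at the start (-0.0005 to 0.0015), 0.005 fully home against its stop; negative if pulled out. It is held by friction: it yields straight down to about 4 N, has no spring and stays where it is left.
- stud2_crown (a point): centre of the top of stud 2: a black domed press-in stud, 26 mm across, in the ochre strip at panel (-10, -28) mm. It moves with the stud: 4.5 to 6.5 mm above the strip's top at the start, 1 mm above it when fully home.
- stud2 (a joint): how far stud 2 is pressed in, in m: about 0 at the start (-0.0005 to 0.0015), 0.005 fully home against its stop; negative if pulled out. It is held by friction: it yields straight down to about 4 N, has no spring and stays where it is left.
- stud3_crown (a point): centre of the top of stud 3: a black domed press-in stud, 26 mm across, in the ochre strip at panel (10, 28) mm. It moves with the stud: 4.5 to 6.5 mm above the strip's top at the start, 1 mm above it when fully home.
- stud3 (a joint): how far stud 3 is pressed in, in m: about 0 at the start (-0.0005 to 0.0015), 0.005 fully home against its stop; negative if pulled out. It is held by friction: it yields straight down to about 4 N, has no spring and stays where it is left.
- stud4_crown (a point): centre of the top of stud 4: a black domed press-in stud, 26 mm across, in the ochre strip at panel (-12, 84) mm, the end of the row on the panel's +y side. It moves with the stud: 4.5 to 6.5 mm above the strip's top at the start, 1 mm above it when fully home.
- stud4 (a joint): how far stud 4 is pressed in, in m: about 0 at the start (-0.0005 to 0.0015), 0.005 fully home against its stop; negative if pulled out. It is held by friction: it yields straight down to about 4 N, has no spring and stays where it is left.

How it is judged (in metres and radians):
On the way, in this order (a step that is already met when the one before it is completed fails the run):
1. the first stud, counted from the blue pot's end, is home (((y of blue_pot in the frame of panel below 0 m and value of joint stud1 above 0.004 m) or (y of blue_pot in the frame of panel above 0 m and value of joint stud4 above 0.004 m))), for 0.1 s.
2. the second stud, counted from the blue pot's end, is home (((y of blue_pot in the frame of panel below 0 m and value of joint stud2 above 0.004 m) or (y of blue_pot in the frame of panel above 0 m and value of joint stud3 above 0.004 m))), for 0.1 s.
3. the third stud, counted from the blue pot's end, is home (((y of blue_pot in the frame of panel below 0 m and value of joint stud3 above 0.004 m) or (y of blue_pot in the frame of panel above 0 m and value of joint stud2 above 0.004 m))), for 0.1 s.
4. the last stud, counted from the blue pot's end, is home (((y of blue_pot in the frame of panel below 0 m and value of joint stud4 above 0.004 m) or (y of blue_pot in the frame of panel above 0 m and value of joint stud1 above 0.004 m))), for 0.1 s.
At the end, for the whole second after the job is handed in: All four studs are pressed in at least 4 of their 5 mm, having been pressed in turn from the blue pot's end; every loose thing is within 15 mm of where it stood (value of joint each of stud1, stud2, stud3, stud4 above 0.004 m and distance of each of blue_pot, white_pot, stick_a, stick_b, stick_c, yellow_bottle, brush, teal_jar from where it was at the start of the episode below 0.015 m); the robot touches nothing.
It fails at once if a pot is pushed along or lifted (more than 15 mm) (distance of any of blue_pot, white_pot from where it was at the start of the episode above 0.015 m).
It fails at once if a white stick is pushed along or lifted (more than 15 mm) (distance of any of stick_a, stick_b, stick_c from where it was at the start of the episode above 0.015 m).
It fails at once if the bottle, brush or jar is pushed along or lifted (more than 15 mm) (distance of any of yellow_bottle, brush, teal_jar from where it was at the start of the episode above 0.015 m).
It fails at once if a stud is pulled up out of its hole (value of joint any of stud1, stud2, stud3, stud4 below -0.003 m).
It fails at once if the panel or a stud in it is leant on hard (over 60 N) (contact force between any of the fingers, the arm and panel above 60 N).
It also fails if it takes over 42 s, if anything falls off the work surface, if the arm or the gripper's body presses on something with over 40 N, if the wrist force passes 120 N, or if a joint passes its speed limit or range.

## Working session

There is one attempt and no reset: what is moved stays moved. The work goes in short steps, Python scripts to look and compute and a tool call to move; the robot and the scene stay as the last step left them, time stands still between calls to the robot, and variables do not carry over. Pictures are saved under pics/ and viewed, about 8 in all and at most 12, crops included, and the job is handed in when it is done.

Besides the shell and the picture viewer there is one more tool, called after ">>>" as name(argument=value, ...), one argument or row to a line, values as JSON. drive_tool: Moves the arm, as the interface text tells. Its arguments: {"type":"object","properties":{"plan":{"type":"array"},"grip_force":{"type":"number"}},"required":["plan"]}

```bash
mkdir -p pics
cat > h.py <<'E'
import numpy as np, cv2
from workcell import *
from scipy.spatial.transform import Rotation as R
def cam(n):
    c=camera_info(n); o=np.array(c["orientation"],float)
    M=o if o.shape==(3,3) else R.from_euler('xyz',o,degrees=True).as_matrix()
    return np.array(c["intrinsics"]),np.array(c["origin"],float),M
def ray(n,uv,z):
    K,o,M=cam(n); d=M@np.linalg.solve(K,[uv[0],uv[1],1]); return o+d*(z-o[2])/d[2]
def proj(n,p):
    K,o,M=cam(n); q=K@(M.T@(np.array(p)-o)); return q[:2]/q[2]
E
python3 - <<'E'
from h import *
print(camera_info("top"),camera_info("scene")["origin"],camera_info("scene")["orientation"])
s=state(); print(s)
ims=[grab_frame(n) for n in("top","scene")]
for n,i in zip(("top","scene"),ims): cv2.imwrite(f"pics/{n}0.png",i[:,:,::-1])
for n in("top","scene"):
  for l,z in [("stud1_crown",23.5),("blue_pot",12),("white_pot",12),("panel",0),("stick_a",12)]:
    for d in place_of(n,l)[:6]:
      uv=np.array(d["location"])*[512,384]; print(n,l,round(d["p"],2),uv.round(1),ray(n,uv,z).round(1))
E
```

```text
{'intrinsics': array([[372.10059286,   0.        , 255.79163504],
       [  0.        , 372.10059286, 190.35275062],
       [  0.        ,   0.        ,   1.        ]]), 'origin': array([ 353.82240076,   11.54223177, 1099.55197474]), 'orientation': array([-171.68904349,   -0.97180562,  -89.40189217])} [ 900.13041671  741.8809126  1048.31717167] [-139.82292071   -0.8800333   155.03540434]
{'time_s': 0.0, 'qpos': array([ 7.40820542e+01,  1.83512803e+01,  8.97085658e+01, -9.59468193e-04,
        7.20444757e+01, -1.14686309e+00]), 'qvel': array([-0.03445253, -0.00770488,  0.00187761,  0.08463124,  0.00490419,
        0.0077678 ]), 'effort': array([ 3.86851734e-04, -4.12472177e+01, -2.31971633e+01,  7.27608288e-02,
        4.57893033e-02, -1.48570421e-04]), 'ee_pos': array([146.46919784, 555.48499192, 213.10928087]), 'ee_rot': array([ 179.35412334,   89.89567421, -105.41666277]), 'force': array([-0.34802944, -1.2043467 ,  0.72526294]), 'torque': array([0.00240076, 0.00441795, 0.05564585]), 'gripper_width': 91.27413513062199}
top stud1_crown 0.5 [260.3 175.2] [556.5 -17.9  23.5]
top blue_p
[... 191 characters left out ...]
.1  12. ]
top stick_a 0.45 [246.  148.6] [639.2  25.4  12. ]
top stick_a 0.41 [205.5 206.9] [462.  141.5  12. ]
top stick_a 0.4 [173.5 159.7] [602.  240.8  12. ]
scene stud1_crown 0.44 [245.  203.7] [564.1 -15.9  23.5]
scene stud1_crown 0.4 [279.  196.8] [463.1   1.1  23.5]
scene blue_pot 0.72 [237.  186.2] [554.5 -96.   12. ]
scene white_pot 0.65 [274.5 283.4] [598.3 244.3  12. ]
scene white_pot 0.21 [244.  205.7] [565.9 -18.8  12. ]
scene panel 0.9 [262.2 231.2] [552.9  77.    0. ]
scene stick_a 0.72 [242.9 207.5] [571.6 -14.   12. ]
scene stick_a 0.56 [280.5 194.3] [449.7 -13.9  12. ]
scene stick_a 0.54 [297.7 236.5] [475.6 141.   12. ]
scene stick_a 0.54 [229.5 226.4] [633.   32.2  12. ]
```

Run:
```python
import cv2
for n,(a,b,c,d) in {"top":(110,260,130,330),"scene":(140,340,170,370)}.items():
    cv2.imwrite(f"pics/{n}0c.png",cv2.resize(cv2.imread(f"pics/{n}0.png")[a:b,c:d],None,fx=3 if n=="scene" else 4,fy=3 if n=="scene" else 4,interpolation=cv2.INTER_CUBIC))
```

```text
(no output)
```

View pics/top0c.png

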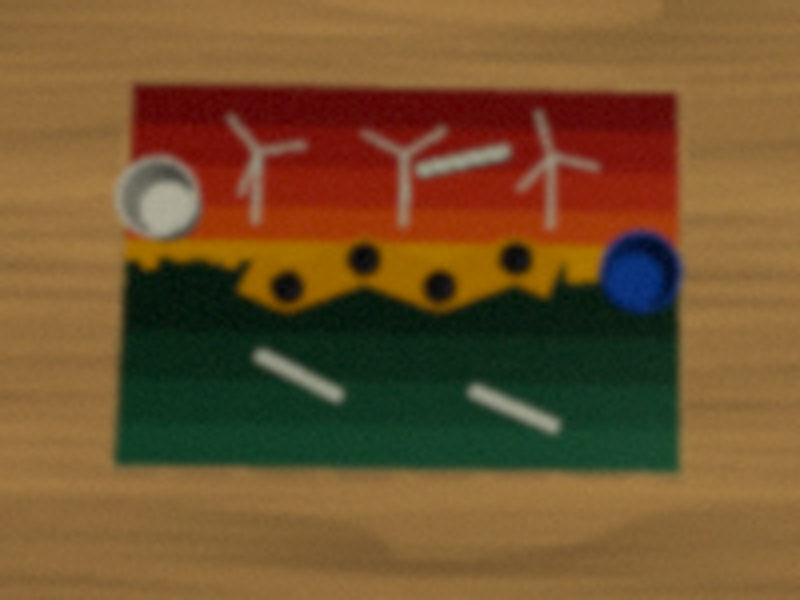

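View pics/scene0c.png

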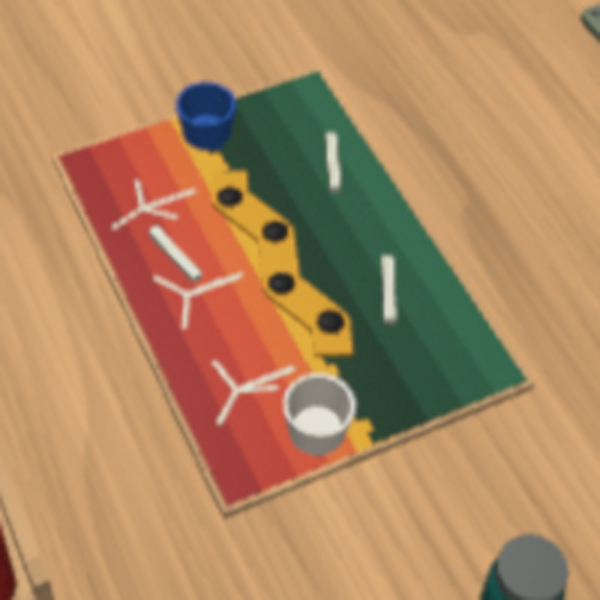

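The blue pot is at the panel's -y end (the right of the top view), so the order is stud 1 to 4. The studs sit at top-crop pixels (515,259), (440,287), (364,259) and (288,287). I'll refine these and fit the panel pose.

```bash
cat > fit.py <<'E'
from h import *
from scipy.optimize import least_squares
P=np.array([[12,-84,23.5],[-10,-28,23.5],[10,28,23.5],[-12,84,23.5]])
S={"top":np.array([[515,259],[440,287],[364,259],[288,287]])/4+[130,110],"scene":np.array([[230,196],[275,232],[281,283],[330,321]])/3+[170,140]}
def refine(n,uv):
    g=cv2.imread(f"pics/{n}0.png").max(2).astype(float)
    x,y=np.meshgrid(np.arange(512),np.arange(384))
    for _ in range(4):
        m=np.hypot(x-uv[0],y-uv[1])<6; w=m*np.clip(95-g if n=="top" else 95-g,0,None)
        uv=np.array([(w*x).sum(),(w*y).sum()])/w.sum()
    return uv
U={n:np.array([refine(n,u) for u in S[n]]) for n in S}
for n in U: print(n,(U[n]-S[n]).round(1).tolist(),[ray(n,u,22).round(1).tolist() for u in U[n]])
def W(p): 
    a=np.radians(p[2]); c,s=np.cos(a),np.sin(a); return np.c_[P[:,:2]@[[c,s],[-s,c]]+p[:2],P[:,2]-1.5]
for ns in (["top"],["scene"],["top","scene"]):
    f=lambda p:np.concatenate([(np.array([proj(n,q) for q in W(p)])-U[n]).ravel() for n in ns])
    r=least_squares(f,[550,40,0]); print(ns,r.x.round(2),np.abs(r.fun).max().round(2)); 
print(W(r.x).round(1))
E
python3 fit.py
```

```text
top [[-0.3, -0.5], [-0.6, -0.3], [-0.5, -0.4], [-0.7, -0.2]] [[559.4, -12.5, 22.0], [537.2, 43.3, 22.0], [557.6, 99.1, 22.0], [535.6, 154.8, 22.0]]
scene [[-0.4, -0.2], [-0.1, -0.7], [-0.0, -0.3], [0.0, -0.2]] [[562.2, -10.8, 22.0], [540.1, 44.9, 22.0], [560.6, 101.0, 22.0], [538.8, 156.8, 22.0]]
['top'] [ 5.4745e+02  7.1180e+01 -6.0000e-02] 0.13
['scene'] [ 5.5044e+02  7.2960e+01 -2.1000e-01] 0.08
['top', 'scene'] [ 5.4891e+02  7.1850e+01 -1.7000e-01] 0.54
[[560.7 -12.2  22. ]
 [538.8  43.9  22. ]
 [559.   99.8  22. ]
 [537.2 155.9  22. ]]
```

>>> drive_tool(
  plan=[
    [0,0,0,0,0,0,0],
    [0,0,0,0,0,0,0],
  ],
  grip_force=10,
)

```text
time_s: 0.85
ee_pos: [146.6, 556.0, 214.0]
ee_rot: [-7.0, 90.0, 68.2]
force: [0.2, 0.5, -0.4]
gripper_width: 74.1
```

Both cameras agree to about 3 mm, and the 4-stud fit residual is under 0.6 px. I'll go above stud 1 at (561, -12).

>>> drive_tool(
  plan=[
    [0,0,0,414,-568,-80,0],
    [0,0,0,414,-568,-80,0],
    [0,0,0,414,-568,-80,0],
    [0,0,0,414,-568,-80,0],
    [0,0,0,414,-568,-80,0],
    [0,0,0,414,-568,-80,0],
    [0,0,0,414,-568,-80,0],
    [0,0,0,414,-568,-80,0],
    [0,0,0,414,-568,-80,0],
    [0,0,0,414,-568,-80,0],
  ],
)

```text
time_s: 2.1
ee_pos: [513.6, 52.4, 143.4]
ee_rot: [-48.1, 89.9, 27.1]
force: [0.5, 1.1, 0.2]
gripper_width: 0.2
```

>>> drive_tool(
  plan=[
    [0,0,0,47.4,-64.4,-50,0],
    [0,0,0,47.4,-64.4,-90,0],
    [0,0,0,47.4,-64.4,-105,0],
    [0,0,0,47.4,-64.4,-105,0],
    [0,0,0,47.4,-64.4,-105,0],
  ],
)

```text
time_s: 2.72
ee_pos: [561.8, -11.0, 40.2]
ee_rot: [-66.4, 89.8, 8.9]
force: [-0.6, -0.2, -0.4]
gripper_width: 0.9
```

Run:
```python
from h import *
s=state(); print(s["ee_pos"],s["force"],s["time_s"],(R.from_euler('xyz',s["ee_rot"],degrees=True).as_matrix()).round(3))
a=cv2.resize(grab_frame("top")[140:215,180:280],None,fx=4,fy=4,interpolation=2);b=cv2.resize(grab_frame("scene")[150:250,200:300],None,fx=3,fy=3,interpolation=2)
cv2.imwrite("pics/s1.png",np.hstack([a,b])[:,:,::-1])
print(proj("top",s["ee_pos"]),proj("scene",s["ee_pos"]))
```

```text
[561.75406108 -11.03000971  40.2152233 ] [-0.63555719 -0.17905215 -0.42531591] 2.725 [[ 0.004 -0.967  0.254]
 [ 0.001  0.254  0.967]
 [-1.    -0.004  0.002]]
[258.12783234 172.29356666] [246.41863909 200.9723939 ]
```

View pics/s1.png

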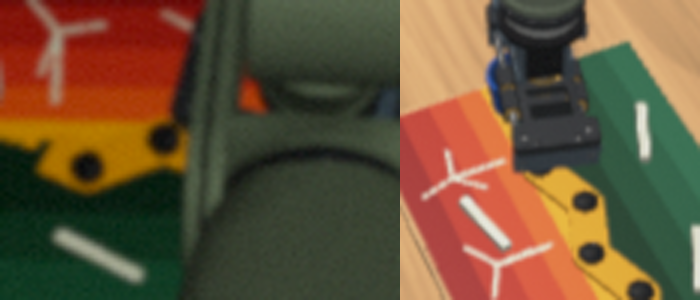

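Picture 3: the hand hides stud 1. The fingertips are at about scene px (247,206), as projected, with studs 2 to 4 visible beyond. Pressing gently.

>>> drive_tool(
  plan=[
    [0,0,0,-0.8,-1,-10,0],
    [0,0,0,-0.8,-1,-16,0],
    [0,0,0,-0.8,-1,-18,0],
    [0,0,0,-0.8,-1,-19,0],
    [0,0,0,-0.8,-1,-19,0],
  ],
)

```text
time_s: 3.45
ee_pos: [560.9, -12.1, 21.4]
ee_rot: [-68.2, 89.8, 7.1]
force: [-0.8, 1.6, 2.1]
gripper_width: 0.3
```

>>> drive_tool(
  plan=[
    [0,0,0,0,0,-1,0],
    [0,0,0,0,0,-2,0],
    [0,0,0,0,0,-2,0],
  ],
)

```text
time_s: 3.82
ee_pos: [561.0, -12.1, 19.4]
ee_rot: [-68.4, 89.7, 6.9]
force: [-0.6, 1.3, 3.2]
gripper_width: 0.7
```

>>> drive_tool(
  plan=[
    [0,0,0,0,0,-0.7,0],
    [0,0,0,0,0,-1.4,0],
    [0,0,0,0,0,-1.4,0],
  ],
)

```text
time_s: 4.2
ee_pos: [561.0, -12.1, 18.9]
ee_rot: [-69.5, 89.7, 5.8]
force: [-2.6, 0.8, 9.9]
gripper_width: 0.4
```

It is on its stop: commanded 18.0, held at 18.9, and 10 N exceeds the 4 N yield. Lift and go to stud 2.

>>> drive_tool(
  plan=[
    [0,0,0,0,0,-0.8,0],
    [0,0,0,0,0,-0.8,0],
    [0,0,0,0,0,15,0],
    [0,0,0,-22,56,15,0],
    [0,0,0,-22,56,12,0],
    [0,0,0,-22,56,6,0],
    [0,0,0,-22,56,3,0],
    [0,0,0,-22,56,1.5,0],
    [0,0,0,-22,56,0.5,0],
    [0,0,0,-22,56,0.5,0],
  ],
)

```text
time_s: 5.45
ee_pos: [539.6, 43.4, 19.5]
ee_rot: [-73.1, 89.7, 2.2]
force: [0.8, 0.1, 2.2]
gripper_width: 0.4
```

>>> drive_tool(
  plan=[
    [0,0,0,0,0,-0.7,0],
    [0,0,0,0,0,-1.5,0],
    [0,0,0,0,0,-1.5,0],
  ],
)

```text
time_s: 5.82
ee_pos: [539.7, 43.4, 18.9]
ee_rot: [-73.6, 89.6, 1.7]
force: [-1.6, 0.8, 8.9]
gripper_width: 0.5
```

>>> drive_tool(
  plan=[
    [0,0,0,0,0,-0.8,0],
    [0,0,0,0,0,-0.8,0],
    [0,0,0,0,0,15,0],
    [0,0,0,20,56,15,0],
    [0,0,0,20,56,12,0],
    [0,0,0,20,56,6,0],
    [0,0,0,20,56,3,0],
    [0,0,0,20,56,1.5,0],
    [0,0,0,20,56,0.5,0],
    [0,0,0,20,56,0.5,0],
  ],
)

```text
time_s: 7.08
ee_pos: [559.3, 98.9, 19.3]
ee_rot: [-78.9, 89.7, -3.7]
force: [-1.1, -0.2, 1.4]
gripper_width: 0.6
```

>>> drive_tool(
  plan=[
    [0,0,0,0,0,-0.7,0],
    [0,0,0,0,0,-1.5,0],
    [0,0,0,0,0,-1.5,0],
  ],
)

```text
time_s: 7.45
ee_pos: [559.4, 98.9, 18.9]
ee_rot: [-77.6, 89.6, -2.4]
force: [-3.7, 0.3, 9.2]
gripper_width: 0.2
```

Stud 3 is home too. Next is stud 4 at about (537.5, 155.5).

>>> drive_tool(
  plan=[
    [0,0,0,0,0,-0.8,0],
    [0,0,0,0,0,-0.8,0],
    [0,0,0,0,0,15,0],
    [0,0,0,-22,56,15,0],
    [0,0,0,-22,56,12,0],
    [0,0,0,-22,56,6,0],
    [0,0,0,-22,56,3,0],
    [0,0,0,-22,56,1.5,0],
    [0,0,0,-22,56,0.5,0],
    [0,0,0,-22,56,0.5,0],
  ],
)

```text
time_s: 8.7
ee_pos: [537.9, 154.5, 19.4]
ee_rot: [-79.1, 89.6, -3.9]
force: [1.3, -0.1, 2.7]
gripper_width: 0.5
```

>>> drive_tool(
  plan=[
    [0,0,0,0,0,-0.7,0],
    [0,0,0,0,0,-1.5,0],
    [0,0,0,0,0,-2.2,0],
    [0,0,0,0,0,-2.2,0],
  ],
)

```text
time_s: 9.2
ee_pos: [538.0, 154.6, 18.8]
ee_rot: [-77.6, 89.6, -2.3]
force: [-4.0, -1.1, 13.0]
gripper_width: 0.3
```

>>> drive_tool(
  plan=[
    [0,0,0,0,0,30,0],
    [0,0,0,0,0,80,0],
    [0,0,0,-60,60,140,0],
    [0,0,0,-120,120,180,0],
    [0,0,0,-160,160,200,0],
    [0,0,0,-200,240,200,0],
    [0,0,0,-240,290,200,0],
    [0,0,0,-240,290,200,0],
    [0,0,0,-240,290,200,0],
  ],
)

```text
time_s: 10.32
ee_pos: [296.0, 446.3, 218.6]
ee_rot: [-82.3, 89.6, -6.9]
force: [-0.0, -0.5, 0.1]
gripper_width: 0.4
```

Run:
```python
from h import *
a=grab_frame("top");b=grab_frame("scene")
cv2.imwrite("pics/top1.png",a[:,:,::-1]);cv2.imwrite("pics/scene1.png",b[:,:,::-1])
c=[cv2.resize(x[y0:y0+100,x0:x0+100],(400,400),interpolation=2) for x,(x0,y0) in ((cv2.imread("pics/scene0.png")[:,:,::-1],(215,175)),(b,(215,175)))]
cv2.imwrite("pics/fin.png",np.hstack(c)[:,:,::-1])
# compare pixel change over panel
for n in("top","scene"):
  print(n,[(l,[(np.array(d["location"])*[512,384]).round(1).tolist() for d in place_of(n,l)[:4]]) for l in("blue_pot","white_pot","stick_a")])
print(state()["ee_pos"],state()["force"])
```

```text
top [('blue_pot', [[283.6, 182.7]]), ('white_pot', [[174.6, 161.2]]), ('stick_a', [[244.8, 149.6], [204.4, 202.8], [258.2, 213.3]])]
scene [('blue_pot', [[235.7, 185.5]]), ('white_pot', [[274.3, 286.0]]), ('stick_a', [[281.6, 195.3], [229.0, 223.3], [297.5, 234.7]])]
[298.73916752 443.43450006 218.56622128] [-0.01025889  0.38190499  0.51906143]
```

View pics/fin.png

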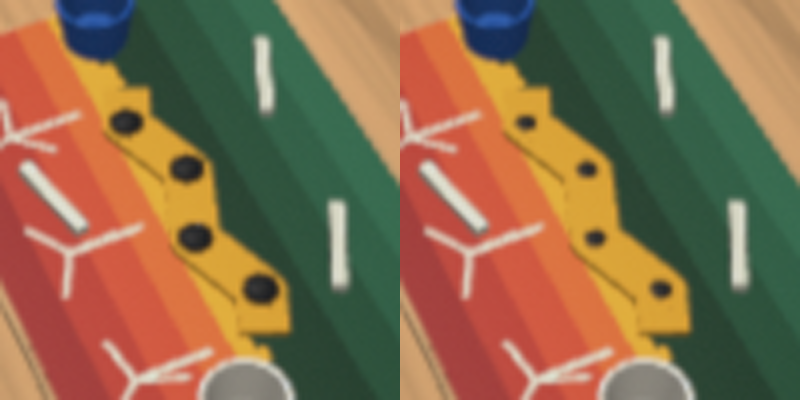

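Picture 4 (before and after): all four studs now show only a small cap, at right-half px (526,122), (587,169), (596,238) and (661,289). The sticks and pots haven't moved. Handing in.

```bash
python3 -c "
from workcell import *
print(env.job_done(), state()['time_s'])"
```

```text
the job is handed in; nothing more can be done
the job is handed in; nothing more can be done
```

All four studs are pressed home, in order 1 to 4 from the blue pot's end (the panel's -y side), and the job is handed in. I used closed fingertips and finished in about 11 s.

- **Studs:** each one stopped with the fingertip at about 18.8–18.9 mm, against the 19 mm expected when fully home. Measured force there was 9–13 N. Studs 1–3 then got a slightly deeper push whose force I didn't read. The before/after picture shows all four sunk to a small cap.
- **Bystanders:** the pots and sticks look unmoved in that picture. The detector's positions for them shifted by only a few pixels, which is its own scatter. I did not check the bottle, brush and jar in a picture, but the arm stayed well above or away from them.
- **Hand:** it ended at about 219 mm height, clear of the panel, with no force on the tool.
- **Disagreement:** the two cameras differed by about 3 mm on the stud positions. I used the average, and the presses showed that was close enough.

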